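# Lay the hot-chocolate tray

## Robot

A 6-joint arm with a two-finger parallel gripper is mounted at the origin on the work surface. World frame = base frame: x ahead of the robot, y to its left, z up, the work surface at z = 0. Lengths are in m, angles in rad, forces in N, time in s.
With the tool pointing down it reaches from about 0.325 to 0.775 m from the base axis. Payload 5.5 kg.
Tool frame: the origin (TCP) lies midway between the tips of the shut fingers; the grasp point (between the pads) lies 19 mm behind it; z points along the fingers, y is the line along which they close (so a half turn about z gives the same grasp; the last joint's range is limited). The gripper opens to 85 mm and grips with 20 to 120 N. Pads are 22 mm wide; open, the fingers measure 114 mm over their backs; the gripper's body (76 mm by 85 mm) begins 54 mm behind the grasp point. The pads swing forward as they close: fully open they stand 13 mm farther back than shut.
Start: joints at [1.229, 0.091, 1.231, -0, 1.82, -0.057], TCP at [0.169, 0.576, 0.231] pointing down, gripper open.
Joint ranges: [-2.87, 2.87], [-0.86, 2.18], [0.17, 2.46], [-1.51, 4.65], [0.06, 2.69], [-2.65, 2.65]. Speed limits (rad/s): [2.57, 2.57, 3.01, 3.14, 3.14, 3.14].

## Interface

Orientations are given as a rotation vector (axis times angle).
In Python, from station import readout, imaging, workorder gives the robot as it stands. The module is installed in compiled form; this text tells all that it offers.
- The arm moves only by the tool apply_moves, never from a script. Its argument "motion" is a list of rows, each a list of 6 numbers: the shift along the tool's x, y, z in cm, then the turn, a rotation vector about the tool's x, y, z in degrees. A call has 1 to 12 rows; each row is the pose to reach, as a shift and turn from the pose commanded when the call began, along the tool's axes at that moment; what a row does not reach only later rows make up. A row lasts 1/12 s, in which the tool goes at most 41.7 mm and 7.16 degrees, less where a joint would pass 70% of its speed; a pose out of reach is approached as far as the arm can. A call with a gripper value outside its range is refused whole. "gripper" is the closure, from 0 (fully open) to 1 (shut), set as the call begins (left out, the last holds). The fingers move at their own pace and stop on an object; "newtons" is the grip in N (left out, the last holds). Time passes only in rows, so rows that repeat a pose let the fingers close. It gives the time, the measured TCP pose, the force, the opening and the grip force at its end, in the units of the state.
- readout.observe(): the state, without advancing time (a new reading comes with each control period).
- imaging.read_camera(name): name is "scene" or "top"; returns the picture (400x640x3 uint8, red, green, blue); there is no depth.
- imaging.camera_info(name): a dict with "intrinsics" (3x3 intrinsics, pixels), "distortion" ([k1, k2, p1, p2, k3] as OpenCV has them; the pictures are not rectified), "world_from_camera" (4x4, takes a point from camera to world coordinates). Camera axes: x right, y up, looking along -z (the intrinsics and any distortion apply to the point x, -y, -z); pixel columns grow to the right and rows downward; lengths in m; the calibration is good to about 2 mm. A picture is of the moment at which its call begins. camera_info takes no time and is no camera call.
- workorder.finish_job(): hands the job in; it is judged then, once.
The state is a dict: "t": time; "joints": joint angles; "joint_vel": joint speeds; "joint_torque": joint torques, N m; "tool_pos": TCP position; "tcp_rot": TCP orientation; "wrist_force": force on the tool from outside, world axes, zero at the start; "moment": the same for the moment, N m; "finger_gap": finger opening in m; "grasp_force": force on a finger pad.
Only numpy, scipy, OpenCV 4.12 (cv2) and the standard library are available. Lean on these libraries where they do the work, as an engineer would, in place of code of your own. Each camera call takes 0.05 s, during which the arm holds its last target. There are 200 camera calls.

## Task

Lay the tray for hot chocolate: lift every mug by its handle and stand it upright on the serving tray; take the set chocolate stirrers out of the purple mould by their sticks and stand one in each mug. Stand all the stirrers that are left over on the white saucer, chocolate down, so that the mould is empty, and leave the lid dispenser, the glass jars and the teaspoon where they are.

Things in the scene. Friction and masses are not known exactly. Their poses are not given: they have to be found in the camera images.
- tray: Wooden serving tray, 180 x 350 mm (own x by own y), fixed to the shelf; flat floor 8 mm above the shelf, rim 8 mm wide and 14 mm high all round. Origin: centre of its underside, z up. Empty at the start.
- mould: Purple silicone ice cube tray used as a chocolate mould, 107 x 155 x 36 mm, fixed. Six square open cavities, centres at own x = -24, 24 and y = -48, 0, 48 mm, each 37 mm wide, 32 mm deep, floor 4 mm above the shelf; the blocks lie flush in them with 1.5 mm of play each side and do not stick. Origin: centre of its underside, z up.
- saucer: Shallow white china saucer with a blue dot in the middle (loose, 0.35 kg), 170 mm across; flat floor of 60 mm radius, 6 mm above its underside; sloping rim 16 mm high. Origin: centre of its underside, z up. Empty at the start.
- mug1: White ceramic mug, about 0.28 kg, standing upright; 82 mm across, 95 mm high, wall 4 mm, inside 74 mm wide, inner floor 6 mm above its underside. Its handle stands out on its own -x side. Origin: centre of its underside, z up. May be absent.
- mug1_handle: The handle of mug1. Origin: the place to hold it, 64 mm out from the mug's axis (mug's -x) and 60 mm above its underside, in the middle of the upright bar of the D. The bar is 12 mm wide (own y, the way to pinch it), 10 mm thick (own x, radially), and runs from 26 mm to 82 mm above the mug's underside; there are 18 mm of free space between bar and mug.
- mug2: White ceramic mug, about 0.28 kg, standing upright; 82 mm across, 95 mm high, wall 4 mm, inside 74 mm wide, inner floor 6 mm above its underside. Its handle stands out on its own -x side. Origin: centre of its underside, z up. May be absent.
- mug2_handle: The handle of mug2. Origin: the place to hold it, 64 mm out from the mug's axis (mug's -x) and 60 mm above its underside, in the middle of the upright bar of the D. The bar is 12 mm wide (own y, the way to pinch it), 10 mm thick (own x, radially), and runs from 26 mm to 82 mm above the mug's underside; there are 18 mm of free space between bar and mug.
- mug3: White ceramic mug, about 0.28 kg, standing upright; 82 mm across, 95 mm high, wall 4 mm, inside 74 mm wide, inner floor 6 mm above its underside. Its handle stands out on its own -x side. Origin: centre of its underside, z up. May be absent.
- mug3_handle: The handle of mug3. Origin: the place to hold it, 64 mm out from the mug's axis (mug's -x) and 60 mm above its underside, in the middle of the upright bar of the D. The bar is 12 mm wide (own y, the way to pinch it), 10 mm thick (own x, radially), and runs from 26 mm to 82 mm above the mug's underside; there are 18 mm of free space between bar and mug.
- stirrer1: Hot-chocolate stirrer (65 g): hard dark chocolate block 34 x 34 x 32 mm cast round the foot of an upright wooden stick; 130 mm high in all. Origin: centre of the block's underside, z up along the stick. May be absent.
- stirrer1_stick: The bare round stick of stirrer1, 10 mm thick, from 32 mm to 130 mm above the block's underside. Origin: on its axis 112 mm above the block's underside (18 mm below the top end): the place to hold it.
- stirrer2: Hot-chocolate stirrer (65 g): hard dark chocolate block 34 x 34 x 32 mm cast round the foot of an upright wooden stick; 130 mm high in all. Origin: centre of the block's underside, z up along the stick. May be absent.
- stirrer2_stick: The bare round stick of stirrer2, 10 mm thick, from 32 mm to 130 mm above the block's underside. Origin: on its axis 112 mm above the block's underside (18 mm below the top end): the place to hold it.
- stirrer3: Hot-chocolate stirrer (65 g): hard dark chocolate block 34 x 34 x 32 mm cast round the foot of an upright wooden stick; 130 mm high in all. Origin: centre of the block's underside, z up along the stick. May be absent.
- stirrer3_stick: The bare round stick of stirrer3, 10 mm thick, from 32 mm to 130 mm above the block's underside. Origin: on its axis 112 mm above the block's underside (18 mm below the top end): the place to hold it.
- stirrer4: Hot-chocolate stirrer (65 g): hard dark chocolate block 34 x 34 x 32 mm cast round the foot of an upright wooden stick; 130 mm high in all. Origin: centre of the block's underside, z up along the stick. May be absent.
- stirrer4_stick: The bare round stick of stirrer4, 10 mm thick, from 32 mm to 130 mm above the block's underside. Origin: on its axis 112 mm above the block's underside (18 mm below the top end): the place to hold it.
- stirrer5: Hot-chocolate stirrer (65 g): hard dark chocolate block 34 x 34 x 32 mm cast round the foot of an upright wooden stick; 130 mm high in all. Origin: centre of the block's underside, z up along the stick. May be absent.
- stirrer5_stick: The bare round stick of stirrer5, 10 mm thick, from 32 mm to 130 mm above the block's underside. Origin: on its axis 112 mm above the block's underside (18 mm below the top end): the place to hold it.
- dispenser: Bystander: pale blue plastic push dispenser with a stack of jar lids, 110 x 110 mm, 155 mm high, push slide on its -x side. Origin: centre of its underside.
- jar1: Bystander: empty glass jar, 84 mm across, 130 mm high. Origin: centre of its underside.
- jar2: Bystander: empty glass jar, 84 mm across, 130 mm high. Origin: centre of its underside.
- spoon: Bystander: steel teaspoon, 140 mm long along its own x, lying on the shelf. Origin: middle of its underside.
Mind the look-alikes: they are no part of the job. Leave any blue look-alike of the stirrer5 alone.

How it is judged:
By the outcome, as a careful person would: the job done as asked, in the order asked, and still so for the second after the job is handed in, with the robot touching nothing.
Of mug1, mug2, mug3 only 2 to 3 are there at a start; the rules pass over those that are not, and their reading is None.
Of stirrer1, stirrer2, stirrer3, stirrer4, stirrer5 only 4 to 5 are there at a start; the rules pass over those that are not, and their reading is None.
At some moment in a run one of mug1, mug2, mug3 may be knocked a few centimetres aside while the robot is not near it.
It also fails if it takes over 210 s, if anything falls off the work surface, if the arm or the gripper's body presses on something with over 40 N, if the wrist force passes 120 N, or if a joint passes its speed limit or range.

## Working session

There is one attempt and no reset: what is moved stays moved. The work goes in short steps, Python scripts to look and compute and a tool call to move; the robot and the scene stay as the last step left them, time stands still between calls to the robot, and variables do not carry over. Pictures are saved under pics/ and viewed, at most 15 in all, crops included, and the job is handed in when it is done.

Besides the shell and the picture viewer there is one more tool, called after "Request:" as name(argument=value, ...), one argument or row to a line, values as JSON. apply_moves: Moves the arm, as the interface text tells. Its arguments: {"type":"object","properties":{"motion":{"type":"array"},"gripper":{"type":"number"},"newtons":{"type":"number"}},"required":["motion"]}

```bash
mkdir -p pics; python3 - <<'E'
from station import readout, imaging
import cv2,numpy as np
print(readout.observe())
for n in ("scene","top"):
    im=imaging.read_camera(n); cv2.imwrite(f"pics/{n}0.png",im[...,::-1]); 
    i=imaging.camera_info(n); print(n,np.array(i["intrinsics"]).round(2).tolist(),i["distortion"],np.array(i["world_from_camera"]).round(4).tolist())
E
```

```text
{'t': 0.0, 'joints': array([ 1.22928180e+00,  9.18999476e-02,  1.23188206e+00,  1.85464619e-05,
        1.81980462e+00, -5.67022942e-02]), 'joint_vel': array([ 4.36013254e-04, -2.50686450e-04,  2.39320913e-04, -3.81539439e-04,
        3.95922854e-05,  4.71533608e-04]), 'joint_torque': array([-2.01052826e-04, -4.58722937e+01, -4.18034005e+01,  1.42800795e-04,
        1.12936026e-02, -1.99194551e-05]), 'tool_pos': array([0.16848958, 0.57556528, 0.23012843]), 'tcp_rot': array([-4.45805658e-01, -3.10938317e+00,  3.06426571e-03]), 'wrist_force': array([0.00108468, 0.25496831, 0.29171054]), 'moment': array([ 0.04061559, -0.01765646,  0.00608661]), 'grasp_force': 0.0, 'finger_gap': 0.08517068943713507}
scene [[459.05, 0.0, 315.08], [0.0, 459.05, 186.59], [0.0, 0.0, 1.0]] [0.00414155 0.         0.         0.         0.        ] [[-0.3925, -0.5784, 0.7151, 1.3806], [0.9197, -0.2406, 0.3102, 0.426], [-0.0073, 0.7795, 0.6264, 0.8028], [0.0, 0.0, 0.0, 1.0]]
top [[393.9, 0.0, 320.52], [0.0, 393.9, 202.21], [0.0, 0.0, 1.0]] [-0.09926161  0.          0.          0.          0.        ] [[0.023, 0.9834, -0.1799, 0.4198], [-0.9997, 0.0245, 0.0059, 0.0776], [0.0102, 0.1797, 0.9837, 0.9953], [0.0, 0.0, 0.0, 1.0]]
```

View pics/scene0.png

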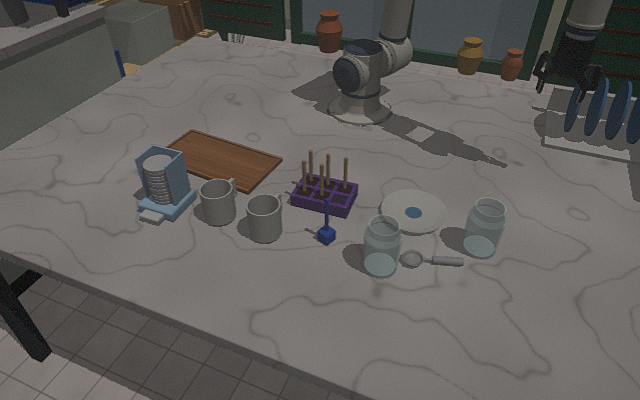

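View pics/top0.png

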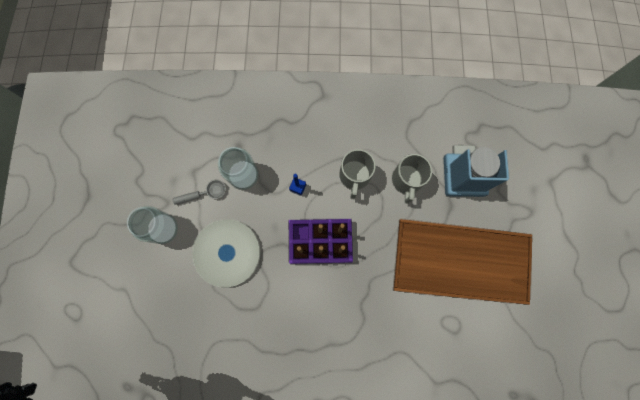

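The top view shows two mugs, at (357,170) and (414,175), with handles pointing down the picture. It also shows five stirrers in the mould at (320,241), with the top-left cavity empty, the saucer at (227,253) and the tray at (463,261). The blue look-alike is at (298,184).

```bash
cat > h.py <<'E'
import numpy as np, cv2
from station import imaging, readout
def info(n):
    i=imaging.camera_info(n); return np.array(i["intrinsics"]),np.array(i["distortion"]),np.array(i["world_from_camera"])
def cast(n,px,z):
    K,d,T=info(n); p=cv2.undistortPoints(np.array(px,float).reshape(-1,1,2),K,d)[:,0]
    v=np.c_[p[:,0],-p[:,1],-np.ones(len(p))]@T[:3,:3].T; o=T[:3,3]
    return o+v*((np.asarray(z)-o[2])/v[:,2])[:,None]
def proj(n,P):
    K,d,T=info(n); c=(np.atleast_2d(P)-T[:3,3])@T[:3,:3]; c=c*[1,-1,-1]
    return cv2.projectPoints(c,np.zeros(3),np.zeros(3),K,d)[0][:,0]
def tri(pa,pb):
    "pixel in top, pixel in scene -> point, gap"
    A=[];b=[];
    L=[]
    for n,p in(("top",pa),("scene",pb)):
        a=cast(n,[p],0)[0];o=info(n)[2][:3,3];u=(a-o)/np.linalg.norm(a-o);M=np.eye(3)-np.outer(u,u);A.append(M);b.append(M@o);L.append((M,o))
    x=np.linalg.solve(sum(A),sum(b)); return x,[np.linalg.norm(M@(x-o)) for M,o in L]
def snap(n,tag,box,s):
    im=imaging.read_camera(n); cv2.imwrite(f"pics/{tag}_full.png",im[...,::-1])
    x0,y0,x1,y1=box; cv2.imwrite(f"pics/{tag}.png",cv2.resize(im[y0:y1,x0:x1,::-1],None,fx=s,fy=s,interpolation=cv2.INTER_CUBIC)); return im
E
python3 - <<'E'
from h import *
t=snap("top","tc",(280,145,440,265),5); s=snap("scene","sc",(180,140,380,250),4)
def mask(im,lo,hi): return cv2.inRange(cv2.cvtColor(im,cv2.COLOR_RGB2HSV),lo,hi)
for nm,lo,hi,z in(("mould",(125,80,40),(155,255,255),.036),("tray",(3,90,50),(20,255,255),.014),("bluedot",(98,100,60),(115,255,255),.006)):
    m=mask(t,lo,hi); m=cv2.morphologyEx(m,cv2.MORPH_CLOSE,np.ones((9,9))) 
    for c in cv2.findContours(m,cv2.RETR_EXTERNAL,cv2.CHAIN_APPROX_NONE)[0]:
        if cv2.contourArea(c)<150: continue
        q=cast("top",c.reshape(-1,2),z)[:,:2]; r=cv2.minAreaRect((q*1000).astype(np.float32)); print(nm,cv2.contourArea(c),c.reshape(-1,2).mean(0).round(),r)
E
```

```text
mould 2657.0 [320. 241.] ((499.9660949707031, 70.22726440429688), (106.17585754394531, 153.24200439453125), 2.565128803253174)
tray 9415.5 [463. 262.] ((456.9418029785156, -294.2613525390625), (350.800048828125, 179.39306640625), 84.61741638183594)
bluedot 181.0 [226. 253.] ((466.8171691894531, 304.3990173339844), (37.75368118286133, 37.938777923583984), 3.5971570014953613)
bluedot 168.0 [297. 184.] ((648.542236328125, 132.6004638671875), (37.92460250854492, 43.35713195800781), 69.0167465209961)
```

View pics/tc.png

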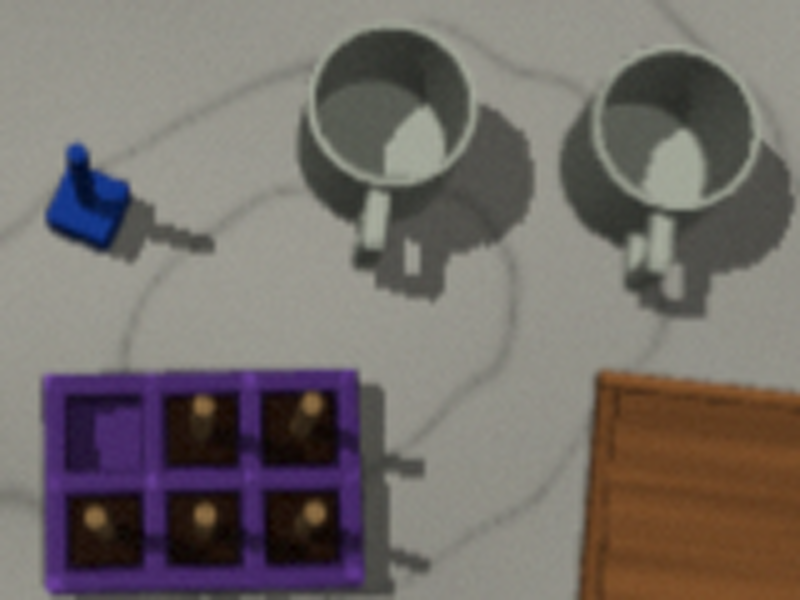

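View pics/sc.png

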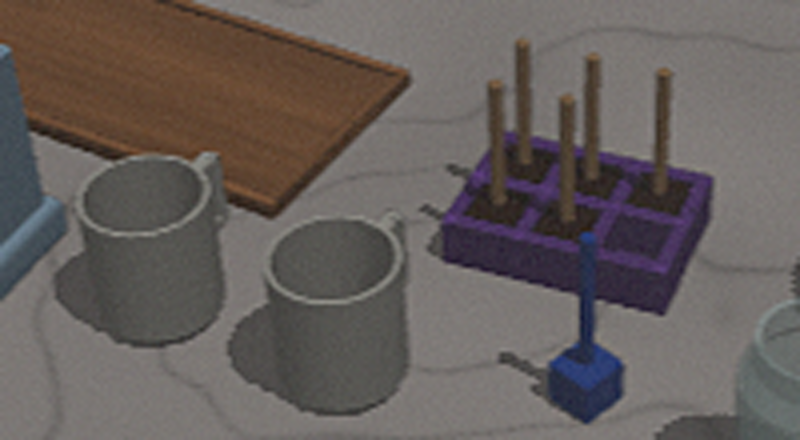

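The crops show mug A's rim centred at crop (393,106), with its handle at about (374,225). Mug B's rim is at (677,128), with its handle at (657,245). Five sticks are visible, and the cavity at the top left of the mould is empty.

```bash
python3 - <<'E'
from h import *
c=lambda x,y:[280+(x+.5)/5-.5,145+(y+.5)/5-.5]
d=lambda x,y:[180+(x+.5)/4-.5,140+(y+.5)/4-.5]
for n,r,h1,h2,s in(("A",(393,106),(380,195),(372,245),(334,260)),("B",(677,128),(662,220),(656,265),(146,196))):
    R=cast("top",[c(*r)],.095)[0]; H=cast("top",[c(*h1),c(*h2)],.082)
    S=cast("scene",[d(*s)],.095)[0]
    v=H[1]-R; print(n,R.round(4),"scene",S.round(4),"handle",H.round(4).tolist(),"dir",np.degrees(np.arctan2(*(-v[1::-1]))).round(1),np.degrees(np.arctan2(*(-(H[1]-H[0])[1::-1]))).round(1))
a=np.radians(2.57);Rm=np.array([[np.cos(a),-np.sin(a)],[np.sin(a),np.cos(a)]])
for o,p,q in(((24,0),(204,404),(567,99)),((24,-48),(312,402),(495,84)),((-24,48),(96,515),(664,73)),((-24,0),(204,513),(592,58)),((-24,-48),(314,512),(522,43))):
    x=Rm@(np.array(o)/1000)+[.5,.0702]; P,g=tri(c(*p),d(*q)); print(o,"model",x.round(4),"top",cast("top",[c(*p)],.132)[0].round(4)[:2],"tri",P.round(4),np.round(g,4))
E
```

```text
A [ 0.6744 -0.0151  0.095 ] scene [ 0.6817 -0.0106  0.095 ] handle [[0.634, -0.0104, 0.082], [0.6096, -0.0067, 0.082]] dir -7.3 -8.5
B [ 0.6675 -0.1508  0.095 ] scene [ 0.6732 -0.1455  0.095 ] handle [[0.6254, -0.1458, 0.082], [0.6034, -0.1425, 0.082]] dir -7.4 -8.6
(24, 0) model [0.524  0.0713] top [0.5257 0.0715] tri [0.5257 0.0721 0.1301] [0.0007 0.0007]
(24, -48) model [0.5261 0.0233] top [0.5278 0.0238] tri [0.5279 0.0241 0.1299] [0.0005 0.0005]
(-24, 48) model [0.4739 0.1171] top [0.4758 0.1175] tri [0.4758 0.1181 0.1297] [0.0005 0.0005]
(-24, 0) model [0.476  0.0691] top [0.4778 0.0704] tri [0.4779 0.0704 0.13  ] [0. 0.]
(-24, -48) model [0.4782 0.0212] top [0.4793 0.0223] tri [0.4795 0.0221 0.13  ] [0. 0.]
```

```bash
cat >> h.py <<'E'
from scipy.spatial.transform import Rotation as Ro
def plan(*targets):
    "targets (x,y,z,phi deg of tool x): rows in tool axes of the present pose"
    s=readout.observe(); R=Ro.from_rotvec(s["tcp_rot"]); p=s["tool_pos"]
    x=R.as_matrix()[:,0]; print("t",round(s["t"],2),"p",p.round(4),"phi",np.degrees(np.arctan2(x[1],x[0])).round(2),"down",R.as_matrix()[:,2].round(3),"gap",round(s["finger_gap"],4),"F",s["wrist_force"].round(1),"g",round(s["grasp_force"],1),"q",s["joints"].round(2))
    for X,Y,Z,f in targets:
        a=np.radians(f); G=Ro.from_matrix(np.array([[np.cos(a),np.sin(a),0],[np.sin(a),-np.cos(a),0],[0,0,-1]]))
        print("  ",(R.inv().apply(np.array([X,Y,Z])-p)*100).round(2).tolist(),np.degrees((R.inv()*G).as_rotvec()).round(2).tolist())
E
python3 - <<'E'
from h import *
plan((.604,-.1425,.2,180),(.45,.1,.21,180))
# rim check: white rim in scene vs projection
for R in((.6744,-.0151),(.6675,-.1508)):
    th=np.linspace(0,2*np.pi,90); P=np.c_[R[0]+.041*np.cos(th),R[1]+.041*np.sin(th),np.full(90,.095)]
    q=proj("scene",P); print(((q.min(0)-[180,140])*4).round(),((q.max(0)-[180,140])*4).round())
E
```

```text
t 0.2 p [0.1685 0.5757 0.2306] phi 163.69 down [-0.    -0.001 -1.   ] gap 0.0857 F [-0.3 -0.4 -1. ] g 0.0 q [ 1.23  0.09  1.23 -0.    1.82 -0.06]
   [-61.97, -56.69, 3.12] [-0.07, -0.01, -16.31]
   [-40.38, -37.74, 2.1] [-0.07, -0.01, -16.31]
[262. 205.] [401. 296.]
[ 75. 146.] [209. 230.]
```

Request:
apply_moves(
  motion=[
    [-40.4,-37.7,2.1,0,0,-16.3],
    [-40.4,-37.7,2.1,0,0,-16.3],
    [-40.4,-37.7,2.1,0,0,-16.3],
    [-40.4,-37.7,2.1,0,0,-16.3],
    [-40.4,-37.7,2.1,0,0,-16.3],
    [-40.4,-37.7,2.1,0,0,-16.3],
    [-40.4,-37.7,2.1,0,0,-16.3],
    [-40.4,-37.7,2.1,0,0,-16.3],
    [-40.4,-37.7,2.1,0,0,-16.3],
    [-40.4,-37.7,2.1,0,0,-16.3],
    [-40.4,-37.7,2.1,0,0,-16.3],
    [-40.4,-37.7,2.1,0,0,-16.3],
  ],
  gripper=0,
)

```text
t: 1.2
tool_pos: [0.4235, 0.1447, 0.2124]
tcp_rot: [0.0, 3.141, 0.0]
wrist_force: [0.1, 0.7, 1.1]
finger_gap: 0.0854
grasp_force: 0.0
```

```bash
python3 - <<'E'
from h import *
plan((.606,-.141,.2,172.5))
E
```

```text
t 1.2 p [0.4235 0.1447 0.2124] phi 179.99 down [ 0.001  0.    -1.   ] gap 0.0854 F [0.1 0.7 1.1] g 0.0 q [ 0.25 -0.33  1.65  0.    1.82 -1.32]
   [-18.25, -28.56, 1.24] [0.02, 0.03, 7.49]
```

Request:
apply_moves(
  motion=[
    [-18.2,-28.5,1.2,0,0,7.5],
    [-18.2,-28.5,1.2,0,0,7.5],
    [-18.2,-28.5,1.2,0,0,7.5],
    [-18.2,-28.5,1.2,0,0,7.5],
    [-18.2,-28.5,1.2,0,0,7.5],
    [-18.2,-28.5,1.2,0,0,7.5],
    [-18.2,-28.5,1.2,0,0,7.5],
    [-18.2,-28.5,1.2,0,0,7.5],
    [-18.2,-28.5,1.2,0,0,7.5],
    [-18.2,-28.5,1.2,0,0,7.5],
    [-18.2,-28.5,1.2,0,0,7.5],
    [-18.2,-28.5,1.2,0,0,7.5],
  ],
)

```text
t: 2.2
tool_pos: [0.6047, -0.1373, 0.2008]
tcp_rot: [0.204, 3.135, 0.001]
wrist_force: [0.2, 0.5, -0.3]
finger_gap: 0.0853
grasp_force: 0.0
```

```bash
python3 - <<'E'
from h import *
plan((.606,-.141,.041,172.5))
snap("scene","g1",(130,90,330,240),4)
E
```

```text
t 2.2 p [ 0.6047 -0.1373  0.2008] phi 172.54 down [ 0.  0. -1.] gap 0.0853 F [ 0.2  0.5 -0.3] g 0.0 q [-0.28  0.14  1.23  0.    1.77 -1.72]
   [-0.17, -0.36, 15.98] [0.02, 0.02, 0.04]
```

View pics/g1.png

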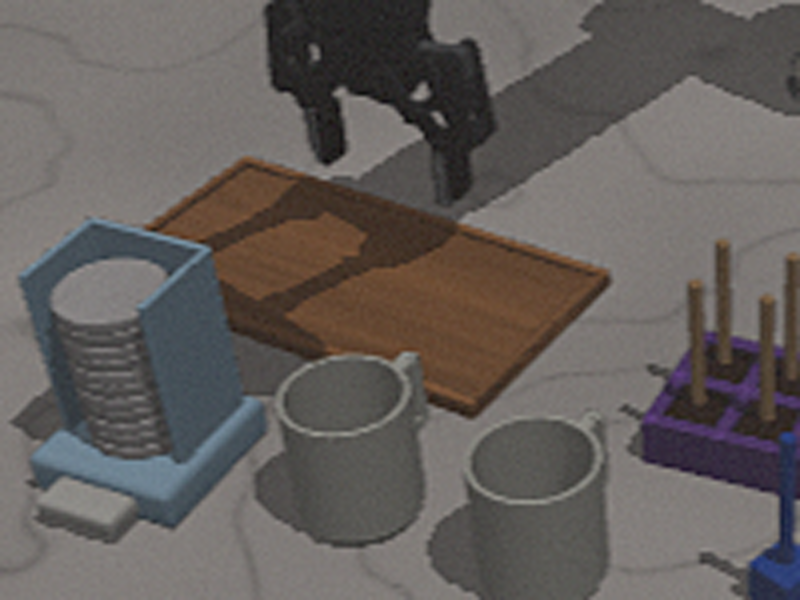

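The gripper hangs above the handle of mug B and the way down is clear. I'll half-close it so it stays away from the dispenser.

Request:
apply_moves(
  motion=[
    [-0.1,0,4,0,0,0],
    [-0.1,0,8,0,0,0],
    [-0.1,0,10,0,0,0],
    [-0.1,0,12,0,0,0],
    [-0.1,0,13,0,0,0],
    [-0.1,0,14,0,0,0],
    [-0.1,0,15,0,0,0],
    [-0.1,0,16,0,0,0],
    [-0.1,0,16,0,0,0],
  ],
  gripper=0.5,
)

```text
t: 3.0
tool_pos: [0.6053, -0.1382, 0.0387]
tcp_rot: [-0.205, -3.133, -0.001]
wrist_force: [-0.5, 0.3, -0.4]
finger_gap: 0.0426
grasp_force: 0.0
```

Request:
apply_moves(
  motion=[
    [0,0,0,0,0,0],
    [0,0,0,0,0,0],
    [0,0,0,0,0,0],
    [0,0,0,0,0,0],
    [0,0,0,0,0,0],
    [0,0,0,0,0,0],
    [0,0,0,0,0,0],
    [0,0,0,0,0,0],
  ],
  gripper=1,
  newtons=60,
)

```text
t: 3.67
tool_pos: [0.6065, -0.1389, 0.0415]
tcp_rot: [0.206, 3.133, -0.001]
wrist_force: [-1.6, -1.9, 5.8]
finger_gap: 0.0113
grasp_force: 58.8
```

```bash
python3 - <<'E'
from h import *
plan((.45,-.36,.15,172.5))
E
```

```text
t 3.67 p [ 0.6065 -0.1389  0.0415] phi 172.47 down [ 0.002 -0.001 -1.   ] gap 0.0113 F [-1.6 -1.9  5.8] g 58.8 q [-0.28  0.19  1.46 -0.    1.49 -1.72]
   [12.6, -23.97, -10.86] [-0.03, 0.1, -0.03]
```

Request:
apply_moves(
  motion=[
    [0,0,-2,0,0,0],
    [0,0,-5,0,0,0],
    [0,0,-8,0,0,0],
    [0,0,-10,0,0,0],
    [2,-0.3,-10,0,0,0],
    [5,-0.7,-10,0,0,0],
    [8,-1.1,-10,0,0,0],
    [11,-1.5,-10,0,0,0],
    [14,-1.9,-10,0,0,0],
    [17,-2.3,-10,0,0,0],
    [19,-2.5,-10,0,0,0],
    [19.4,-2.6,-10,0,0,0],
  ],
)

```text
t: 4.67
tool_pos: [0.4073, -0.1385, 0.1392]
tcp_rot: [-0.207, -3.132, -0.001]
wrist_force: [-0.2, 0.7, -2.6]
finger_gap: 0.011
grasp_force: 58.7
```

Request:
apply_moves(
  motion=[
    [-0.3,-2,0,0,0,0],
    [-0.7,-5,0,0,0,0],
    [-1.1,-8,0,0,0,0],
    [-1.5,-11,0,0,0,0],
    [-1.8,-14,0,0,0,0],
    [-2.2,-17,0,0,0,0],
    [-2.6,-20,0,0,0,0],
    [-2.9,-22,0,0,0,0],
    [-3,-23,0,0,0,0],
    [-3,-23,0,0,0,0],
    [-3,-23,0,0,0,0],
    [-3,-23,0,0,0,0],
  ],
)

```text
t: 5.67
tool_pos: [0.4101, -0.3698, 0.1399]
tcp_rot: [-0.205, -3.134, -0.002]
wrist_force: [0.0, 0.1, -3.4]
finger_gap: 0.0113
grasp_force: 59.0
```

```bash
python3 - <<'E'
from h import *
plan((.4105,-.373,.0505,172.5))
snap("scene","g2",(130,80,290,200),5)
E
```

```text
t 5.67 p [ 0.4101 -0.3698  0.1399] phi 172.53 down [-0.     0.001 -1.   ] gap 0.0113 F [ 0.   0.1 -3.4] g 59.0 q [-0.8  -0.04  1.52  0.    1.66 -2.24]
   [-0.08, -0.33, 8.93] [0.07, -0.03, 0.03]
```

View pics/g2.png

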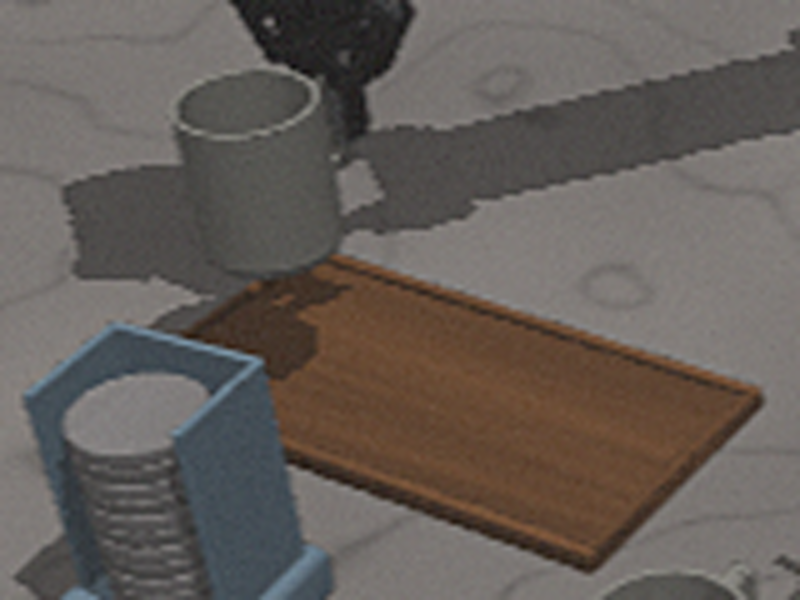

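Mug B is held by its handle, level, above the far end of the tray. I'll lower it.

Request:
apply_moves(
  motion=[
    [0,-0.2,2,0,0,0],
    [0,-0.2,4,0,0,0],
    [0,-0.2,6,0,0,0],
    [0,-0.2,7.5,0,0,0],
    [0,-0.2,8.3,0,0,0],
    [0,-0.2,8.7,0,0,0],
    [0,-0.2,8.9,0,0,0],
    [0,-0.2,9.0,0,0,0],
    [0,-0.2,9.1,0,0,0],
    [0,-0.2,9.1,0,0,0],
    [0,-0.2,9.1,0,0,0],
  ],
)

```text
t: 6.63
tool_pos: [0.4099, -0.3732, 0.0502]
tcp_rot: [0.206, 3.134, -0.001]
wrist_force: [0.0, -0.6, -3.3]
finger_gap: 0.0112
grasp_force: 58.9
```

Request:
apply_moves(
  motion=[
    [0,0,0,0,0,0],
    [0,0,0,0,0,0],
    [0,0,0,0,0,0],
    [0,0,0,0,0,0],
    [0,0,0,0,0,0],
    [0,0,0,0,0,0],
  ],
  gripper=0.5,
)

```text
t: 7.13
tool_pos: [0.4097, -0.373, 0.0495]
tcp_rot: [0.206, 3.135, -0.0]
wrist_force: [-0.7, 0.5, 0.2]
finger_gap: 0.0424
grasp_force: 0.0
```

Request:
apply_moves(
  motion=[
    [0,0,-2,0,0,0],
    [0,0,-5,0,0,0],
    [0,0,-8,0,0,0],
    [0,0,-11,0,0,0],
    [0,0,-14,0,0,0],
    [0,4,-14,0,0,0],
    [0,8,-14,0,0,0],
    [0,12,-14,0,0,0],
    [0,15,-14,0,0,0],
    [0,15,-14,0,0,0],
    [0,15,-14,0,0,0],
  ],
)

```text
t: 8.05
tool_pos: [0.4296, -0.223, 0.1898]
tcp_rot: [0.201, 3.134, -0.001]
wrist_force: [0.7, -0.3, -0.1]
finger_gap: 0.0423
grasp_force: 0.0
```

```bash
python3 - <<'E'
from h import *
plan((.613,-.005,.19,172.5),(.613,-.005,.041,172.5))
snap("scene","g3",(130,90,330,240),4); snap("top","g4",(330,140,530,290),4)
E
```

```text
t 8.05 p [ 0.4296 -0.223   0.1898] phi 172.65 down [ 0.001 -0.001 -1.   ] gap 0.0423 F [ 0.7 -0.3 -0.1] g 0.0 q [-0.55 -0.23  1.61 -0.    1.76 -1.99]
   [-15.4, 23.96, -0.02] [-0.04, 0.06, 0.15]
   [-15.38, 23.97, 14.88] [-0.04, 0.06, 0.15]
```

View pics/g4.png

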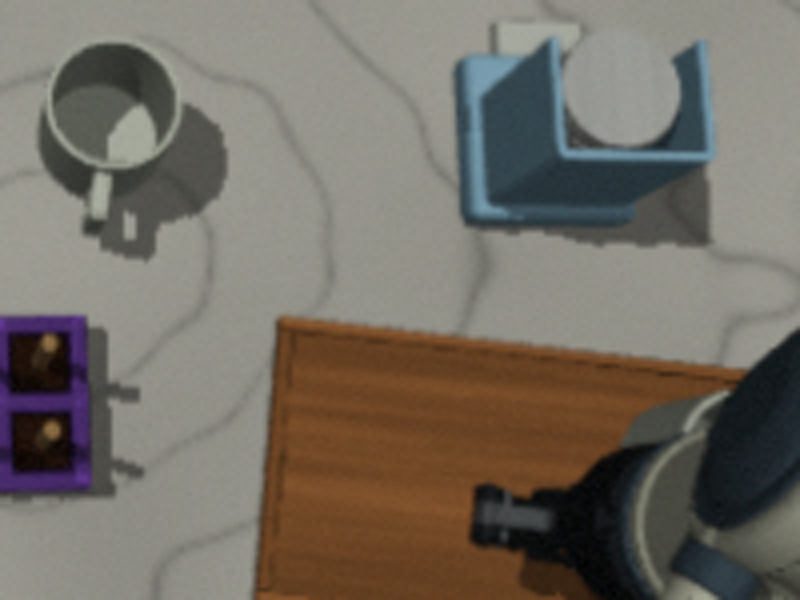

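Mug A has not moved; its rim is at crop (115,104). Mug B is hidden behind the wrist. Going for A.

Request:
apply_moves(
  motion=[
    [-2,3,0,0,0,0],
    [-4,6,0,0,0,0],
    [-6,9.4,0,0,0,0],
    [-8,12.5,0,0,0,0],
    [-10,15.6,0,0,0,0],
    [-12,18.7,0,0,0,0],
    [-14,21.8,0,0,0,0],
    [-15.4,24,0,0,0,0],
    [-15.4,24,0,0,0,0],
    [-15.4,24,0,0,0,0],
    [-15.4,24,0,0,0,0],
  ],
)

```text
t: 9.07
tool_pos: [0.6133, -0.0079, 0.1887]
tcp_rot: [-0.208, -3.134, 0.001]
wrist_force: [0.0, -0.6, -0.5]
finger_gap: 0.0427
grasp_force: 0.0
```

Request:
apply_moves(
  motion=[
    [0,0,4,0,0,0],
    [0,0,7,0,0,0],
    [0,0,9,0,0,0],
    [0,0,11,0,0,0],
    [0,0,13,0,0,0],
    [0,0,14,0,0,0],
    [0,0,14.9,0,0,0],
    [0,0,14.9,0,0,0],
    [0,0,14.9,0,0,0],
  ],
)

```text
t: 9.82
tool_pos: [0.6134, -0.007, 0.0409]
tcp_rot: [0.207, 3.134, -0.0]
wrist_force: [-0.3, -0.7, 0.1]
finger_gap: 0.043
grasp_force: 0.0
```

Request:
apply_moves(
  motion=[
    [0,0,0,0,0,0],
    [0,0,0,0,0,0],
    [0,0,0,0,0,0],
    [0,0,0,0,0,0],
    [0,0,0,0,0,0],
    [0,0,0,0,0,0],
    [0,0,0,0,0,0],
    [0,0,0,0,0,0],
  ],
  gripper=1,
)

```text
t: 10.48
tool_pos: [0.6142, -0.0062, 0.0419]
tcp_rot: [0.205, 3.132, 0.0]
wrist_force: [-0.3, 1.2, 5.9]
finger_gap: 0.0112
grasp_force: 58.5
```

```bash
python3 - <<'E'
from h import *
plan((.613,-.15,.14,172.5),(.425,-.2186,.14,172.5))
im=snap("top","g5",(330,140,530,290),4)
E
```

```text
t 10.48 p [ 0.6142 -0.0062  0.0419] phi 172.5 down [ 0.003 -0.    -1.   ] gap 0.0112 F [-0.3  1.2  5.9] g 58.5 q [-0.07  0.17  1.48  0.    1.49 -1.51]
   [-1.78, -14.27, -9.81] [0.02, 0.15, 0.0]
   [15.96, -23.52, -9.86] [0.02, 0.15, 0.0]
```

View pics/g5.png

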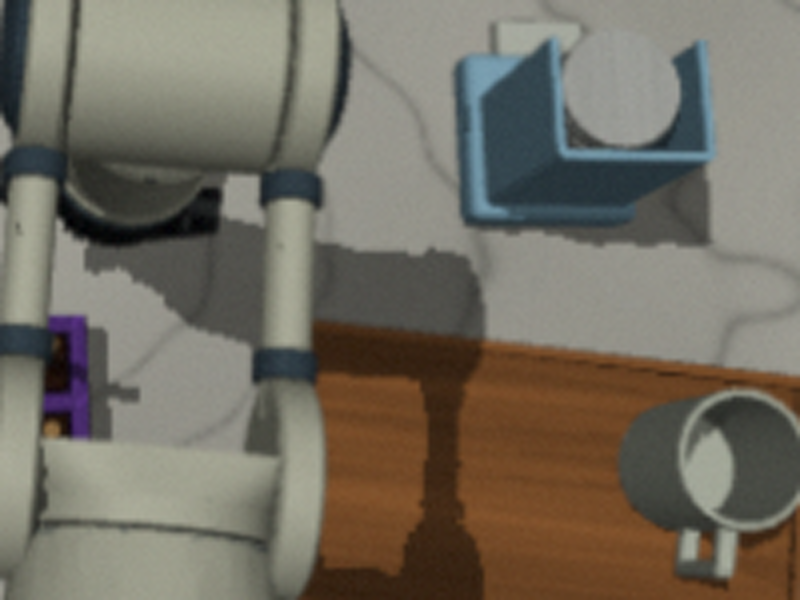

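Mug B stands on the tray, with its rim at crop (745,460). Mug A is gripped, so I'll carry it over.

Request:
apply_moves(
  motion=[
    [0,0,-2,0,0,0],
    [0,0,-5,0,0,0],
    [0,0,-8,0,0,0],
    [0,-2,-10,0,0,0],
    [0,-4,-10,0,0,0],
    [2,-6,-10,0,0,0],
    [4,-8,-10,0,0,0],
    [6,-10,-10,0,0,0],
    [8,-12.5,-10,0,0,0],
    [10,-15,-10,0,0,0],
    [12,-17.5,-10,0,0,0],
    [14,-20,-10,0,0,0],
  ],
)

```text
t: 11.53
tool_pos: [0.4465, -0.1869, 0.1392]
tcp_rot: [-0.205, -3.133, -0.001]
wrist_force: [-0.1, -0.7, -2.3]
finger_gap: 0.0109
grasp_force: 58.7
```

Request:
apply_moves(
  motion=[
    [1,-2,0,0,0,0],
    [2,-3.5,0,0,0,0],
    [2,-3.5,0,0,0,0],
    [2,-3.5,0,0,0,0],
    [2,-3.5,2,0,0,0],
    [2,-3.5,4,0,0,0],
    [2,-3.5,6,0,0,0],
    [2,-3.5,7,0,0,0],
    [2,-3.5,7.5,0,0,0],
    [2,-3.5,7.5,0,0,0],
  ],
)

```text
t: 12.37
tool_pos: [0.4236, -0.2175, 0.0639]
tcp_rot: [-0.204, -3.133, -0.002]
wrist_force: [0.3, -0.5, -2.8]
finger_gap: 0.0112
grasp_force: 58.7
```

```bash
python3 - <<'E'
from h import *
plan((.425,-.2186,.0495,172.5))
E
```

```text
t 12.37 p [ 0.4236 -0.2175  0.0639] phi 172.53 down [-0.002  0.002 -1.   ] gap 0.0112 F [ 0.3 -0.5 -2.8] g 58.7 q [-0.55 -0.21  1.82  0.    1.54 -1.99]
   [-0.15, -0.09, 1.44] [0.07, -0.14, 0.03]
```

Request:
apply_moves(
  motion=[
    [0,0,0.5,0,0,0],
    [0,0,1.0,0,0,0],
    [0,0,1.3,0,0,0],
    [0,0,1.5,0,0,0],
    [0,0,1.5,0,0,0],
    [0,0,1.5,0,0,0],
  ],
)

```text
t: 12.87
tool_pos: [0.4241, -0.2186, 0.0506]
tcp_rot: [0.206, 3.134, -0.0]
wrist_force: [0.5, -0.1, -2.2]
finger_gap: 0.0112
grasp_force: 58.8
```

Request:
apply_moves(
  motion=[
    [0,0,0,0,0,0],
    [0,0,0,0,0,0],
    [0,0,0,0,0,0],
    [0,0,0,0,0,0],
    [0,0,0,0,0,0],
    [0,0,0,0,0,0],
  ],
  gripper=0.5,
)

```text
t: 13.37
tool_pos: [0.424, -0.2185, 0.0505]
tcp_rot: [0.206, 3.135, -0.0]
wrist_force: [-0.3, -0.1, 0.3]
finger_gap: 0.0427
grasp_force: 0.0
```

Request:
apply_moves(
  motion=[
    [0,0,-2,0,0,0],
    [0,0,-5,0,0,0],
    [0,0,-8,0,0,0],
    [0,0,-12,0,0,0],
    [0,0,-16,0,0,0],
    [0,3,-18,0,0,-2],
    [0,7,-18,0,0,-5],
    [0,11,-18,0,0,-7.5],
    [0,15,-18,0,0,-7.5],
    [0,19,-18,0,0,-7.5],
    [0,23,-18,0,0,-7.5],
    [0,26,-18,0,0,-7.5],
  ],
)

```text
t: 14.37
tool_pos: [0.4578, 0.0422, 0.2305]
tcp_rot: [-0.002, 3.141, 0.001]
wrist_force: [0.1, -0.4, -0.8]
finger_gap: 0.0431
grasp_force: 0.0
```

```bash
python3 - <<'E'
from h import *
plan((.5275,.024,.21,180),(.5275,.024,.097,180))
im=snap("top","g6",(340,140,540,290),4); snap("scene","g7",(130,90,330,240),4)
E
```

```text
t 14.37 p [0.4578 0.0422 0.2305] phi -179.94 down [ 0.001  0.001 -1.   ] gap 0.0431 F [ 0.1 -0.4 -0.8] g 0.0 q [ 0.02 -0.29  1.59  0.    1.84 -1.55]
   [-6.97, -1.83, 2.06] [0.04, 0.04, 0.06]
   [-6.96, -1.83, 13.36] [0.04, 0.04, 0.06]
```

View pics/g6.png

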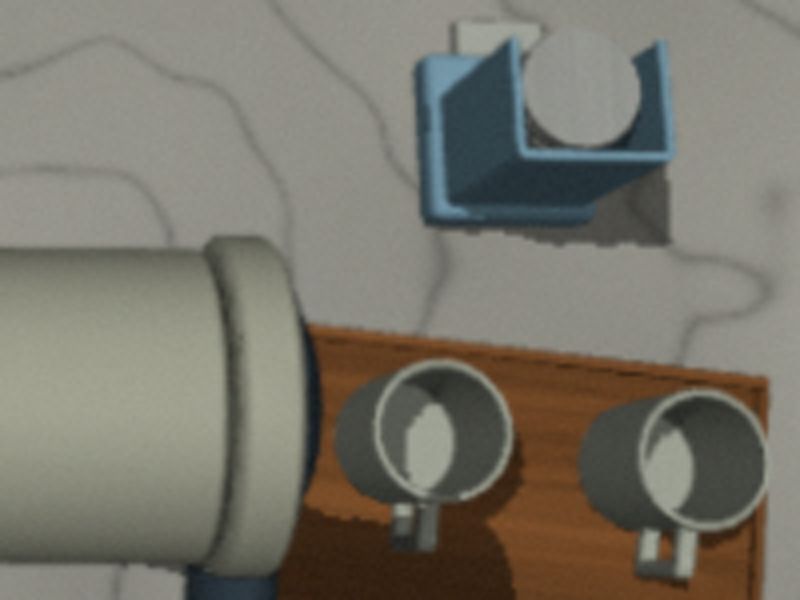

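Both mugs stand upright on the tray, with rims at crop (444,431) and (704,461). Next, the stirrers.

Request:
apply_moves(
  motion=[
    [-3,-1,2,0,0,0],
    [-6,-1.8,4,0,0,0],
    [-7,-1.8,6,0,0,0],
    [-7,-1.8,6,0,0,0],
    [-7,-1.8,6,0,0,0],
    [-7,-1.8,8,0,0,0],
    [-7,-1.8,10,0,0,0],
    [-7,-1.8,12,0,0,0],
    [-7,-1.8,13,0,0,0],
    [-7,-1.8,13.4,0,0,0],
    [-7,-1.8,13.4,0,0,0],
    [-7,-1.8,13.4,0,0,0],
  ],
)

```text
t: 15.47
tool_pos: [0.5285, 0.0212, 0.0981]
tcp_rot: [0.001, 3.139, -0.0]
wrist_force: [0.7, -1.0, 0.9]
finger_gap: 0.043
grasp_force: 0.0
```

Request:
apply_moves(
  motion=[
    [0,0,0,0,0,0],
    [0,0,0,0,0,0],
    [0,0,0,0,0,0],
    [0,0,0,0,0,0],
    [0,0,0,0,0,0],
    [0,0,0,0,0,0],
    [0,0,0,0,0,0],
    [0,0,0,0,0,0],
  ],
  gripper=1,
  newtons=40,
)

```text
t: 16.13
tool_pos: [0.5285, 0.0226, 0.0974]
tcp_rot: [-0.001, 3.14, 0.004]
wrist_force: [0.0, 5.5, 3.2]
finger_gap: 0.0087
grasp_force: 39.0
```

```bash
python3 - <<'E'
from h import *
M=cast("top",[[450.6,247.4],[515.9,254.9]],.103); print(M.round(4))
plan((*M[1,:2],.235,180),(*M[0,:2],.235,180))
E
```

```text
[[ 0.4852 -0.2281  0.103 ]
 [ 0.47   -0.3843  0.103 ]]
t 16.13 p [0.5285 0.0226 0.0974] phi -179.96 down [ 0.002  0.002 -1.   ] gap 0.0087 F [0.  5.5 3.2] g 39.0 q [-0.02 -0.09  1.65  0.    1.58 -1.59]
   [5.86, -40.65, -13.87] [0.14, 0.1, 0.04]
   [4.32, -25.04, -13.83] [0.14, 0.1, 0.04]
```

Request:
apply_moves(
  motion=[
    [0,0,-1.5,0,0,0],
    [0,0,-4,0,0,0],
    [0,0,-7,0,0,0],
    [0,0,-10,0,0,0],
    [0,0,-13,0,0,0],
    [0,-2,-14,0,0,0],
    [1,-5,-14,0,0,0],
    [1.5,-8,-14,0,0,0],
    [2,-11,-14,0,0,0],
    [2.5,-14,-14,0,0,0],
    [3,-17,-14,0,0,0],
    [3.5,-20,-14,0,0,0],
  ],
)

```text
t: 17.13
tool_pos: [0.4922, -0.1804, 0.2362]
tcp_rot: [-0.001, -3.141, 0.001]
wrist_force: [0.3, 0.1, -1.3]
finger_gap: 0.0093
grasp_force: 39.5
```

Request:
apply_moves(
  motion=[
    [0.3,-3,0,0,0,0],
    [0.6,-6,0,0,0,0],
    [0.9,-9,0,0,0,0],
    [1.2,-12,0,0,0,0],
    [1.5,-15,0,0,0,0],
    [1.8,-17.5,0,0,0,0],
    [2,-19,0,0,0,0],
    [2.1,-20,0,0,0,0],
    [2.1,-20.4,0,0,0,0],
    [2.1,-20.4,0,0,0,0],
    [2.1,-20.4,0,0,0,0],
    [2.1,-20.4,0,0,0,0],
  ],
)

```text
t: 18.13
tool_pos: [0.4723, -0.3815, 0.2367]
tcp_rot: [-0.002, 3.141, 0.0]
wrist_force: [0.4, -0.4, -0.5]
finger_gap: 0.0088
grasp_force: 39.5
```

```bash
python3 - <<'E'
from h import *
plan((.472,-.382,.1075,180))
snap("scene","g8",(130,60,330,210),4)
E
```

```text
t 18.13 p [ 0.4723 -0.3815  0.2367] phi -179.94 down [ 0.  0. -1.] gap 0.0088 F [ 0.4 -0.4 -0.5] g 39.5 q [-0.74  0.11  1.2   0.    1.83 -2.31]
   [0.04, -0.05, 12.92] [0.0, 0.02, 0.06]
```

View pics/g8.png

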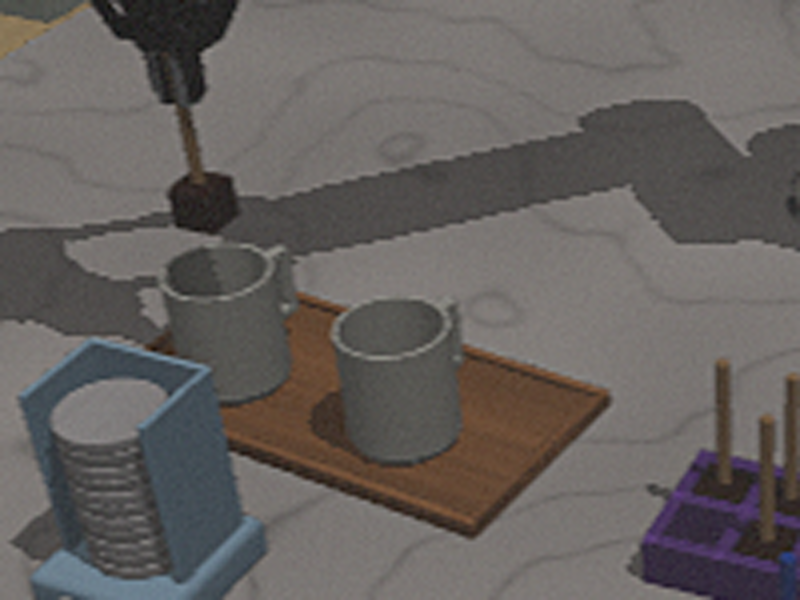

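The stirrer hangs straight above mug B, with its block at (203,205) and the rim at (218,273). I'll lower it in.

Request:
apply_moves(
  motion=[
    [0,0,2,0,0,0],
    [0,0,4,0,0,0],
    [0,0,6,0,0,0],
    [0,0,8,0,0,0],
    [0,0,10,0,0,0],
    [0,0,11.5,0,0,0],
    [0,0,12.3,0,0,0],
    [0,0,12.7,0,0,0],
    [0,0,12.9,0,0,0],
    [0,0,13,0,0,0],
    [0,0,13,0,0,0],
    [0,0,13,0,0,0],
  ],
)

```text
t: 19.18
tool_pos: [0.4722, -0.383, 0.1076]
tcp_rot: [0.0, 3.14, -0.002]
wrist_force: [0.8, 0.3, -1.1]
finger_gap: 0.0086
grasp_force: 39.6
```

Request:
apply_moves(
  motion=[
    [0,0,0,0,0,0],
    [0,0,0,0,0,0],
    [0,0,0,0,0,0],
    [0,0,0,0,0,0],
    [0,0,0,0,0,0],
    [0,0,0,0,0,0],
  ],
  gripper=0.5,
)

```text
t: 19.68
tool_pos: [0.4718, -0.3827, 0.1064]
tcp_rot: [0.001, 3.142, -0.0]
wrist_force: [0.0, 0.4, -0.5]
finger_gap: 0.0427
grasp_force: 0.0
```

Request:
apply_moves(
  motion=[
    [0,0,-2,0,0,0],
    [0,0,-5,0,0,0],
    [0,0,-8,0,0,0],
    [0,0,-11,0,0,0],
    [0,4,-11,0,0,0],
    [0,8,-11,0,0,0],
    [0,12,-11,0,0,0],
    [0,16,-11,0,0,0],
    [0,20,-11,0,0,0],
    [0,24,-11,0,0,0],
    [0,28,-11,0,0,0],
    [0,32,-11,0,0,0],
  ],
)

```text
t: 20.68
tool_pos: [0.4715, -0.0609, 0.2165]
tcp_rot: [0.001, 3.141, -0.0]
wrist_force: [1.2, 0.3, -0.6]
finger_gap: 0.0426
grasp_force: 0.0
```

```bash
python3 - <<'E'
from h import *
plan((.4793,.0225,.19,180),(.4793,.0225,.097,180))
E
```

```text
t 20.68 p [ 0.4715 -0.0609  0.2165] phi 179.96 down [ 0.001 -0.    -1.   ] gap 0.0426 F [ 1.2  0.3 -0.6] g 0.0 q [-0.2  -0.25  1.58  0.    1.81 -1.77]
   [-0.77, 8.34, 2.65] [-0.01, 0.04, -0.04]
   [-0.77, 8.34, 11.95] [-0.01, 0.04, -0.04]
```

Request:
apply_moves(
  motion=[
    [-0.4,3,1,0,0,0],
    [-0.8,6,2,0,0,0],
    [-0.8,8.3,3,0,0,0],
    [-0.8,8.3,3,0,0,0],
    [-0.8,8.3,3,0,0,0],
    [-0.8,8.3,5,0,0,0],
    [-0.8,8.3,7,0,0,0],
    [-0.8,8.3,9,0,0,0],
    [-0.8,8.3,11,0,0,0],
    [-0.8,8.3,12,0,0,0],
    [-0.8,8.3,12,0,0,0],
    [-0.8,8.3,12,0,0,0],
  ],
)

```text
t: 21.68
tool_pos: [0.4801, 0.0196, 0.0968]
tcp_rot: [-0.002, -3.142, 0.0]
wrist_force: [0.2, 0.2, -0.4]
finger_gap: 0.0426
grasp_force: 0.0
```

Request:
apply_moves(
  motion=[
    [0,0,0,0,0,0],
    [0,0,0,0,0,0],
    [0,0,0,0,0,0],
    [0,0,0,0,0,0],
    [0,0,0,0,0,0],
    [0,0,0,0,0,0],
    [0,0,0,0,0,0],
    [0,0,0,0,0,0],
  ],
  gripper=1,
)

```text
t: 22.35
tool_pos: [0.4808, 0.021, 0.0978]
tcp_rot: [-0.001, 3.139, 0.002]
wrist_force: [0.8, 5.0, 6.3]
finger_gap: 0.009
grasp_force: 39.3
```

Request:
apply_moves(
  motion=[
    [0,0,-1.5,0,0,0],
    [0,0,-4,0,0,0],
    [0,0,-7,0,0,0],
    [0,0,-10,0,0,0],
    [0,0,-13,0,0,0],
    [0,-2,-14,0,0,0],
    [0,-5,-14,0,0,0],
    [0,-8,-14,0,0,0],
    [-0.4,-11,-14,0,0,0],
    [-0.8,-14,-14,0,0,0],
    [-0.8,-17,-14,0,0,0],
    [-0.8,-20,-14,0,0,0],
  ],
)

```text
t: 23.35
tool_pos: [0.4874, -0.1815, 0.2358]
tcp_rot: [-0.001, -3.14, 0.001]
wrist_force: [0.5, -0.0, 0.0]
finger_gap: 0.0089
grasp_force: 39.2
```

Request:
apply_moves(
  motion=[
    [0,-2,0,0,0,0],
    [0,-4,0,0,0,0],
    [0,-4.9,0,0,0,0],
    [0,-4.9,0,0,0,0],
    [0,-4.9,0,0,0,0],
    [0,-4.9,0,0,0,0],
  ],
)

```text
t: 23.85
tool_pos: [0.4879, -0.2278, 0.2363]
tcp_rot: [0.001, -3.141, -0.001]
wrist_force: [0.0, 0.3, -0.5]
finger_gap: 0.0088
grasp_force: 39.2
```

```bash
python3 - <<'E'
from h import *
plan((.487,-.227,.1075,180))
snap("scene","g9",(130,60,330,210),4)
E
```

```text
t 23.85 p [ 0.4879 -0.2278  0.2363] phi -179.97 down [-0.  0. -1.] gap 0.0088 F [ 0.   0.3 -0.5] g 39.2 q [-0.5  -0.07  1.39  0.    1.83 -2.07]
   [0.09, 0.07, 12.88] [0.02, -0.01, 0.03]
```

View pics/g9.png

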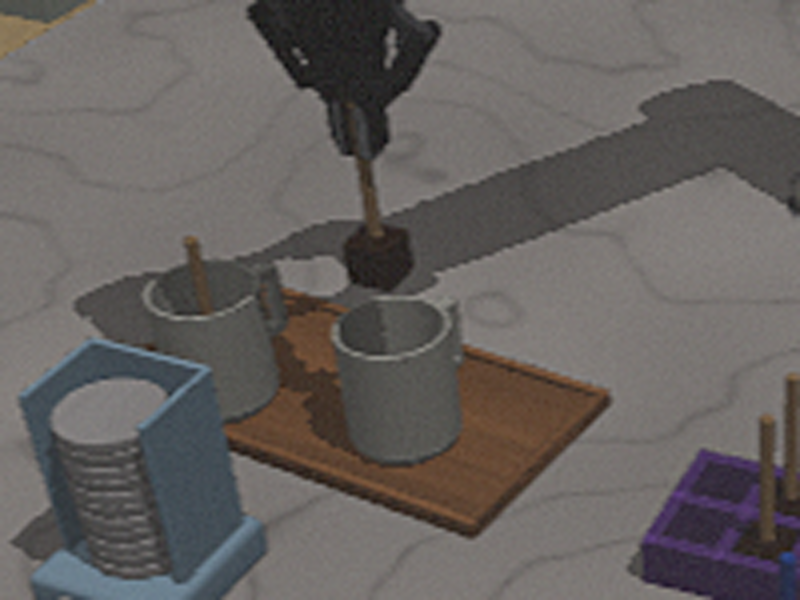

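The second stirrer hangs above mug A. Mug B has moved about 2 cm, from (218,273) to (203,288), which looks like the knock. I'll finish this stirrer, then check B.

Request:
apply_moves(
  motion=[
    [0,0,2,0,0,0],
    [0,0,4,0,0,0],
    [0,0,6,0,0,0],
    [0,0,8,0,0,0],
    [0,0,10,0,0,0],
    [0,0,11.5,0,0,0],
    [0,0,12.3,0,0,0],
    [0,0,12.7,0,0,0],
    [0,0,12.9,0,0,0],
    [0,0,13,0,0,0],
    [0,0,13,0,0,0],
    [0,0,13,0,0,0],
  ],
)

```text
t: 24.9
tool_pos: [0.4885, -0.2288, 0.1077]
tcp_rot: [0.0, 3.14, -0.001]
wrist_force: [-0.7, 0.7, 2.7]
finger_gap: 0.0088
grasp_force: 39.4
```

Request:
apply_moves(
  motion=[
    [0,0,0,0,0,0],
    [0,0,0,0,0,0],
    [0,0,0,0,0,0],
    [0,0,0,0,0,0],
    [0,0,0,0,0,0],
    [0,0,0,0,0,0],
  ],
  gripper=0.5,
)

```text
t: 25.4
tool_pos: [0.4878, -0.2287, 0.1062]
tcp_rot: [-0.001, -3.141, -0.0]
wrist_force: [1.0, 0.1, -1.0]
finger_gap: 0.0427
grasp_force: 0.0
```

Request:
apply_moves(
  motion=[
    [0,0,-2,0,0,0],
    [0,0,-5,0,0,0],
    [0,0,-8,0,0,0],
    [0,0,-11,0,0,0],
    [0,4,-11,0,0,0],
    [0,8,-11,0,0,0],
    [0,12,-11,0,0,0],
    [0,16,-11,0,0,0],
    [0,20,-11,0,0,0],
    [0,24,-11,0,0,0],
    [0,26,-11,0,0,0],
    [0,26,-11,0,0,0],
  ],
)

```text
t: 26.4
tool_pos: [0.4877, 0.0352, 0.2165]
tcp_rot: [-0.008, 3.141, 0.002]
wrist_force: [0.3, -0.7, -0.8]
finger_gap: 0.043
grasp_force: 0.0
```

```bash
python3 - <<'E'
from h import *
plan((.5257,.0718,.21,180),(.5257,.0718,.097,180))
a=snap("top","g10",(390,200,550,320),4);b=snap("scene","g11",(130,80,290,200),4)
cv2.imwrite("pics/g12.png",np.vstack([cv2.imread("pics/g10.png"),cv2.imread("pics/g11.png")])[:,:,:][:, :640])
m=cv2.imread("pics/g12.png"); cv2.imwrite("pics/g12.png",np.hstack([m[:480],m[480:]])[:, :][:480,:1280]); 
m=cv2.resize(cv2.imread("pics/g12.png"),None,fx=.625,fy=.625,interpolation=cv2.INTER_AREA); cv2.imwrite("pics/g12.png",m); print(m.shape)
E
```

```text
t 26.4 p [0.4877 0.0352 0.2165] phi -179.71 down [ 0.     0.002 -1.   ] gap 0.043 F [ 0.3 -0.7 -0.8] g 0.0 q [ 0.   -0.21  1.55  0.    1.81 -1.57]
   [-3.82, 3.64, 0.65] [0.09, 0.02, 0.29]
   [-3.82, 3.62, 11.95] [0.09, 0.02, 0.29]
(300, 800, 3)
```

View pics/g12.png

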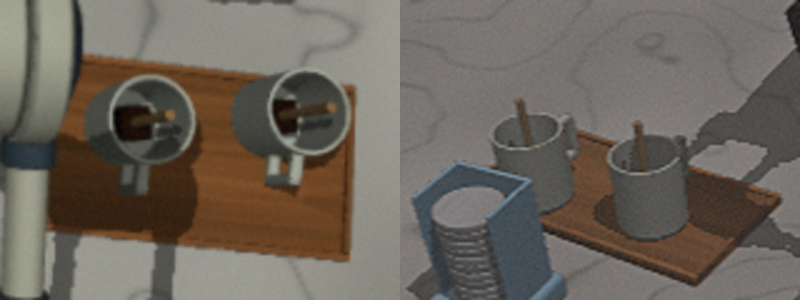

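```bash
python3 - <<'E'
from h import *
t=cv2.imread("pics/g10_full.png")[215:275,480:540]; s=cv2.imread("pics/g11_full.png")[115:175,160:220]
cv2.imwrite("pics/g13.png",np.hstack([cv2.resize(x,None,fx=6.6667,fy=6.6667,interpolation=cv2.INTER_CUBIC) for x in(t,s)]))
print(cast("top",[[513.2,245.6]],.103).round(4))
E
```

```text
[[ 0.4915 -0.3788  0.103 ]]
```

View pics/g13.png

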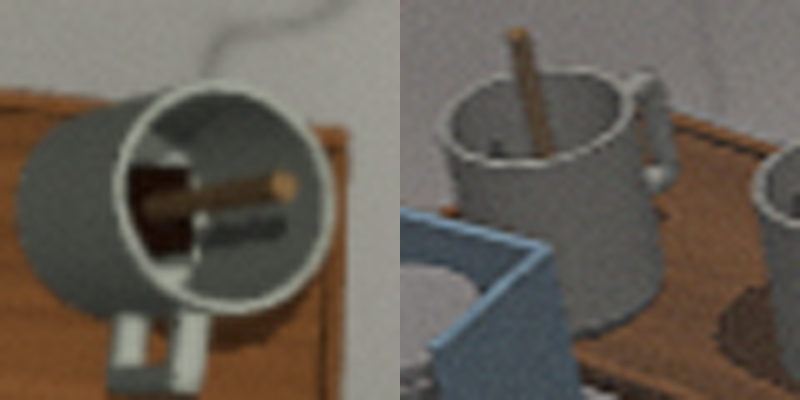

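```bash
python3 - <<'E'
from h import *
c=cast("top",[[513.2,244.1]],.103)[0]; print(c.round(4))
b=c.copy(); b[2]=.008
th=np.linspace(0,2*np.pi,120)
for n,o in(("top",(480,215)),("scene",(160,115))):
  for nm,p in(("rim",c),("base",b)):
    q=(proj(n,np.c_[p[0]+.041*np.cos(th),p[1]+.041*np.sin(th),np.full(120,p[2])])-o)*6.667
    print(n,nm,"min",q.min(0).round(),"max",q.max(0).round())
d=c[:2]-[.4585,-.2938]; a=np.radians(-5.4); print("own",(d@np.array([[np.cos(a),-np.sin(a)],[np.sin(a),np.cos(a)]])).round(4))
E
```

```text
[ 0.495 -0.379  0.103]
top rim min [110.  78.] max [332. 312.]
top base min [ -0. 107.] max [204. 321.]
scene rim min [38. 56.] max [233. 157.]
scene base min [ 83. 234.] max [269. 339.]
own [ 0.0443 -0.0814]
```

Mug B sits hard against, or slightly on, the tray's far rim, so I'll move it inward by its handle. First, the handle and stick positions.

```bash
python3 - <<'E'
from h import *
c=lambda x,y:[480+(x+.5)/6.667-.5,215+(y+.5)/6.667-.5]
d=lambda x,y:[160+(x-400+.5)/6.667-.5,115+(y+.5)/6.667-.5]
H=cast("top",[c(198,318),c(189,385)],.09);print("handle",H.round(4).tolist())
P,g=tri(c(285,186),d(517,34)); print("stick",P.round(4),np.round(g,4))
C=np.array([.495,-.379]); v=H[1,:2]-C; print(np.degrees(np.arctan2(-v[1],-v[0])))
print("bystack",H.round(4)[1,:2]-P[:2])
a=np.radians(np.degrees(np.arctan2(-v[1],-v[0]))); h=C-.064*np.array([np.cos(a),np.sin(a)]); print(h)
plan((h[0],h[1],.217,180+np.degrees(a)),(h[0],h[1],.0495,180+np.degrees(a)))
E
```

```text
handle [[0.4533, -0.3736, 0.09], [0.4299, -0.3692, 0.09]]
stick [ 0.4956 -0.3816  0.1397] [0.0004 0.0004]
-8.584527564877593
bystack [-0.06572826  0.01243014]
[ 0.43171701 -0.36944683]
t 26.5 p [0.4879 0.0318 0.2163] phi -179.9 down [ 0.    -0.001 -1.   ] gap 0.0428 F [-0.6 -0.  -0.5] g 0.0 q [-0.   -0.21  1.55 -0.    1.81 -1.58]
   [5.69, -40.11, -0.04] [-0.03, 0.01, 8.68]
   [5.69, -40.1, 16.71] [-0.03, 0.01, 8.68]
```

Request:
apply_moves(
  motion=[
    [0.5,-3.5,0,0,0,1],
    [1,-7,0,0,0,2],
    [1.5,-10.5,0,0,0,3],
    [2,-14,0,0,0,4],
    [2.5,-17.5,0,0,0,5],
    [3,-21,0,0,0,6],
    [3.5,-24.5,0,0,0,7],
    [4,-28,0,0,0,8],
    [4.5,-31.5,0,0,0,8.5],
    [5,-35,0,0,0,8.5],
    [5.5,-38,0,0,0,8.5],
    [5.7,-40,0,0,0,8.5],
  ],
)

```text
t: 27.5
tool_pos: [0.4283, -0.3731, 0.2158]
tcp_rot: [-0.241, -3.131, 0.001]
wrist_force: [0.1, 1.0, 1.1]
finger_gap: 0.0425
grasp_force: 0.0
```

Request:
apply_moves(
  motion=[
    [0,0,0,0,0,0],
    [0,0,0,0,0,0],
    [0,0,0,0,0,0],
    [0,0,3,0,0,0],
    [0,0,6,0,0,0],
    [0,0,9,0,0,0],
    [0,0,12,0,0,0],
    [0,0,14,0,0,0],
    [0,0,16,0,0,0],
    [0,0,16.7,0,0,0],
    [0,0,16.7,0,0,0],
  ],
)

```text
t: 28.42
tool_pos: [0.4301, -0.3669, 0.0473]
tcp_rot: [-0.231, -3.13, -0.004]
wrist_force: [-0.9, 0.7, -0.7]
finger_gap: 0.0429
grasp_force: 0.0
```

Request:
apply_moves(
  motion=[
    [0,0,0,0,0,0],
    [0,0,0,0,0,0],
    [0,0,0,0,0,0],
    [0,0,0,0,0,0],
    [0,0,0,0,0,0],
    [0,0,0,0,0,0],
    [0,0,0,0,0,0],
    [0,0,0,0,0,0],
  ],
  gripper=1,
  newtons=60,
)

```text
t: 29.08
tool_pos: [0.4317, -0.3692, 0.0517]
tcp_rot: [0.233, 3.13, -0.003]
wrist_force: [-0.5, 2.4, 6.7]
finger_gap: 0.0111
grasp_force: 58.8
```

Request:
apply_moves(
  motion=[
    [0,0,-0.3,0,0,0],
    [0,0,-0.8,0,0,0],
    [0,0,-1.2,0,0,0],
    [0,0,-1.2,0,0,0],
    [0.5,0,-1.2,0,0,0],
    [1,0,-1.2,0,0,0],
    [1.5,0,-1.2,0,0,0],
    [2,0,-1.2,0,0,0],
    [2,0,-1.2,0,0,0],
    [2,0,-1.2,0,0,0],
  ],
)

```text
t: 29.92
tool_pos: [0.4107, -0.3657, 0.0613]
tcp_rot: [0.234, 3.133, 0.0]
wrist_force: [0.2, 0.1, -3.6]
finger_gap: 0.0114
grasp_force: 58.3
```

```bash
python3 - <<'E'
from h import *
plan((.412,-.367,.05,171.5))
E
```

```text
t 29.92 p [ 0.4107 -0.3657  0.0613] phi 171.46 down [ 0.  0. -1.] gap 0.0114 F [ 0.2  0.1 -3.6] g 58.3 q [-0.79 -0.01  1.64  0.    1.52 -2.21]
   [-0.15, -0.11, 1.13] [0.0, 0.0, -0.04]
```

Request:
apply_moves(
  motion=[
    [0,0,0.4,0,0,0],
    [0,0,0.8,0,0,0],
    [0,0,1.1,0,0,0],
    [0,0,1.2,0,0,0],
    [0,0,1.2,0,0,0],
    [0,0,1.2,0,0,0],
  ],
)

```text
t: 30.42
tool_pos: [0.4112, -0.3659, 0.0517]
tcp_rot: [0.233, 3.132, -0.001]
wrist_force: [-6.4, 5.2, 9.4]
finger_gap: 0.0111
grasp_force: 60.2
```

Request:
apply_moves(
  motion=[
    [0,0,0,0,0,0],
    [0,0,0,0,0,0],
    [0,0,0,0,0,0],
    [0,0,0,0,0,0],
    [0,0,0,0,0,0],
    [0,0,0,0,0,0],
  ],
  gripper=0.5,
)

```text
t: 30.92
tool_pos: [0.4111, -0.3657, 0.0491]
tcp_rot: [-0.233, -3.133, -0.0]
wrist_force: [-0.2, -0.5, -0.2]
finger_gap: 0.0429
grasp_force: 0.0
```

Request:
apply_moves(
  motion=[
    [0,0,-2,0,0,0],
    [0,0,-5,0,0,0],
    [0,0,-9,0,0,0],
    [0,0,-13,0,0,0],
    [0,0,-17,0,0,0],
    [0,3,-17,0,0,-3],
    [0,7,-17,0,0,-6],
    [0,11,-17,0,0,-8.5],
    [0,15,-17,0,0,-8.5],
    [0,19,-17,0,0,-8.5],
    [0,23,-17,0,0,-8.5],
    [0,27,-17,0,0,-8.5],
  ],
)

```text
t: 31.92
tool_pos: [0.4509, -0.0969, 0.2194]
tcp_rot: [0.001, 3.141, -0.0]
wrist_force: [0.7, -0.1, 0.1]
finger_gap: 0.0424
grasp_force: 0.0
```

```bash
python3 - <<'E'
from h import *
plan((.5257,.0718,.19,180))
E
```

```text
t 31.92 p [ 0.4509 -0.0969  0.2194] phi 179.96 down [ 0.001 -0.    -1.   ] gap 0.0424 F [ 0.7 -0.1  0.1] g 0.0 q [-0.29 -0.29  1.61  0.    1.82 -1.86]
   [-7.47, 16.87, 2.94] [-0.01, 0.03, -0.04]
```

Request:
apply_moves(
  motion=[
    [-1.8,4,0,0,0,0],
    [-3.5,8,1,0,0,0],
    [-5.2,12,2,0,0,0],
    [-7,15.5,2.5,0,0,0],
    [-7.5,16.9,2.5,0,0,0],
    [-7.5,16.9,2.5,0,0,0],
    [-7.5,16.9,4,0,0,0],
    [-7.5,16.9,7,0,0,0],
    [-7.5,16.9,10,0,0,0],
    [-7.5,16.9,12.2,0,0,0],
    [-7.5,16.9,12.2,0,0,0],
    [-7.5,16.9,12.2,0,0,0],
  ],
)

```text
t: 32.92
tool_pos: [0.5252, 0.0695, 0.0965]
tcp_rot: [-0.002, -3.139, 0.001]
wrist_force: [0.7, 1.0, 0.1]
finger_gap: 0.0426
grasp_force: 0.0
```

Request:
apply_moves(
  motion=[
    [0,0,0,0,0,0],
    [0,0,0,0,0,0],
    [0,0,0,0,0,0],
    [0,0,0,0,0,0],
    [0,0,0,0,0,0],
    [0,0,0,0,0,0],
    [0,0,0,0,0,0],
    [0,0,0,0,0,0],
  ],
  gripper=1,
  newtons=40,
)

```text
t: 33.58
tool_pos: [0.5273, 0.0711, 0.0997]
tcp_rot: [-0.0, 3.138, 0.002]
wrist_force: [-0.4, 2.7, 5.5]
finger_gap: 0.0086
grasp_force: 39.1
```

Request:
apply_moves(
  motion=[
    [0,0,-1.5,0,0,0],
    [0,0,-4,0,0,0],
    [0,0,-7,0,0,0],
    [0,0,-10,0,0,0],
    [0,0,-13,0,0,0],
    [0,3,-14,0,0,0],
    [0,6,-14,0,0,0],
    [0,9,-14,0,0,0],
    [1.5,12,-14,0,0,0],
    [3,15,-14,0,0,0],
    [4.5,18,-14,0,0,0],
    [6,21,-14,0,0,0],
  ],
)

```text
t: 34.58
tool_pos: [0.4654, 0.2813, 0.2374]
tcp_rot: [0.001, 3.141, -0.001]
wrist_force: [0.1, 0.3, -1.0]
finger_gap: 0.0087
grasp_force: 39.1
```

```bash
python3 - <<'E'
from h import *
plan((.452,.3327,.1,180))
E
```

```text
t 34.58 p [0.4654 0.2813 0.2374] phi 179.95 down [ 0.    -0.001 -1.   ] gap 0.0087 F [ 0.1  0.3 -1. ] g 39.1 q [ 0.48 -0.06  1.37 -0.    1.83 -1.09]
   [1.35, 5.15, 13.73] [-0.04, 0.01, -0.05]
```

Request:
apply_moves(
  motion=[
    [0.5,2,0,0,0,0],
    [1.3,4.5,0,0,0,0],
    [1.3,5.1,0,0,0,0],
    [1.3,5.1,2,0,0,0],
    [1.3,5.1,5,0,0,0],
    [1.3,5.1,8,0,0,0],
    [1.3,5.1,10.5,0,0,0],
    [1.3,5.1,12,0,0,0],
    [1.3,5.1,13,0,0,0],
    [1.3,5.1,13.4,0,0,0],
    [1.3,5.1,13.6,0,0,0],
    [1.3,5.1,13.6,0,0,0],
  ],
)

```text
t: 35.58
tool_pos: [0.4538, 0.3314, 0.1023]
tcp_rot: [0.001, 3.14, 0.001]
wrist_force: [-0.2, 0.4, -0.4]
finger_gap: 0.009
grasp_force: 39.2
```

Request:
apply_moves(
  motion=[
    [0,0,0,0,0,0],
    [0,0,0.1,0,0,0],
    [0,0,0.1,0,0,0],
    [0,0,0.1,0,0,0],
  ],
)

```text
t: 35.92
tool_pos: [0.4537, 0.3317, 0.1016]
tcp_rot: [0.0, 3.14, 0.002]
wrist_force: [-0.2, -0.4, 3.2]
finger_gap: 0.0087
grasp_force: 39.6
```

Request:
apply_moves(
  motion=[
    [0,0,0,0,0,0],
    [0,0,0,0,0,0],
    [0,0,0,0,0,0],
    [0,0,0,0,0,0],
    [0,0,0,0,0,0],
    [0,0,0,0,0,0],
  ],
  gripper=0.5,
)

```text
t: 36.42
tool_pos: [0.4531, 0.3313, 0.1001]
tcp_rot: [-0.0, -3.141, 0.0]
wrist_force: [0.5, 0.4, -0.1]
finger_gap: 0.0427
grasp_force: 0.0
```

Request:
apply_moves(
  motion=[
    [0,0,-2,0,0,0],
    [0,0,-5,0,0,0],
    [0,0,-8,0,0,0],
    [0,0,-11,0,0,0],
    [-0.5,-3,-11,0,0,0],
    [-1,-7,-11,0,0,0],
    [-1.5,-11,-11,0,0,0],
    [-2,-15,-11,0,0,0],
    [-2.3,-18.5,-11,0,0,0],
    [-2.3,-21.4,-11,0,0,0],
    [-2.3,-21.4,-11,0,0,0],
    [-2.3,-21.4,-11,0,0,0],
  ],
)

```text
t: 37.42
tool_pos: [0.4763, 0.1161, 0.2105]
tcp_rot: [0.005, 3.141, 0.001]
wrist_force: [0.3, 0.2, -0.5]
finger_gap: 0.0423
grasp_force: 0.0
```

```bash
python3 - <<'E'
from h import *
plan((.4758,.1178,.097,180))
E
```

```text
t 37.42 p [0.4763 0.1161 0.2105] phi 179.8 down [ 0.  0. -1.] gap 0.0423 F [ 0.3  0.2 -0.5] g 0.0 q [ 0.17 -0.21  1.56  0.    1.79 -1.4 ]
   [0.05, 0.16, 11.35] [0.02, 0.03, -0.2]
```

Request:
apply_moves(
  motion=[
    [0,0.1,3,0,0,0],
    [0,0.1,6,0,0,0],
    [0,0.1,9,0,0,0],
    [0,0.1,11,0,0,0],
    [0,0.1,11.4,0,0,0],
    [0,0.1,11.4,0,0,0],
    [0,0.1,11.4,0,0,0],
  ],
)

```text
t: 38.0
tool_pos: [0.4766, 0.1192, 0.0976]
tcp_rot: [-0.001, 3.14, 0.001]
wrist_force: [-0.1, 0.5, 0.3]
finger_gap: 0.043
grasp_force: 0.0
```

Request:
apply_moves(
  motion=[
    [0,0,0,0,0,0],
    [0,0,0,0,0,0],
    [0,0,0,0,0,0],
    [0,0,0,0,0,0],
    [0,0,0,0,0,0],
    [0,0,0,0,0,0],
    [0,0,0,0,0,0],
    [0,0,0,0,0,0],
  ],
  gripper=1,
)

```text
t: 38.67
tool_pos: [0.477, 0.1188, 0.0981]
tcp_rot: [0.0, 3.138, 0.002]
wrist_force: [0.6, 1.9, 6.3]
finger_gap: 0.0093
grasp_force: 39.1
```

Request:
apply_moves(
  motion=[
    [0,0,-1.5,0,0,0],
    [0,0,-4,0,0,0],
    [0,0,-7,0,0,0],
    [0,0,-10,0,0,0],
    [0,0,-13,0,0,0],
    [-0.5,3,-14,0,0,0],
    [-1,6,-14,0,0,0],
    [-1.5,9,-14,0,0,0],
    [-2,12,-14,0,0,0],
    [-2.4,15,-14,0,0,0],
    [-2.4,17.5,-14,0,0,0],
    [-2.4,18.7,-14,0,0,0],
  ],
)

```text
t: 39.67
tool_pos: [0.4997, 0.3078, 0.2353]
tcp_rot: [0.003, -3.14, 0.0]
wrist_force: [0.9, 0.1, -1.7]
finger_gap: 0.0091
grasp_force: 39.2
```

```bash
python3 - <<'E'
from h import *
plan((.5,.305,.1,180))
E
```

```text
t 39.67 p [0.4997 0.3078 0.2353] phi -179.9 down [-0.002 -0.    -1.   ] gap 0.0091 F [ 0.9  0.1 -1.7] g 39.2 q [ 0.49  0.06  1.26  0.    1.83 -1.08]
   [-0.05, -0.28, 13.53] [-0.01, -0.09, 0.1]
```

Request:
apply_moves(
  motion=[
    [0,-0.2,0,0,0,0],
    [0,-0.2,2,0,0,0],
    [0,-0.2,5,0,0,0],
    [0,-0.2,8,0,0,0],
    [0,-0.2,10.5,0,0,0],
    [0,-0.2,12,0,0,0],
    [0,-0.2,13,0,0,0],
    [0,-0.2,13.5,0,0,0],
    [0,-0.2,13.7,0,0,0],
    [0,-0.2,13.8,0,0,0],
    [0,-0.2,13.8,0,0,0],
    [0,-0.2,13.8,0,0,0],
  ],
)

```text
t: 40.67
tool_pos: [0.501, 0.3032, 0.1001]
tcp_rot: [0.001, 3.139, 0.001]
wrist_force: [0.1, -1.7, 4.4]
finger_gap: 0.0088
grasp_force: 39.8
```

Request:
apply_moves(
  motion=[
    [0,0,0,0,0,0],
    [0,0,0,0,0,0],
    [0,0,0,0,0,0],
    [0,0,0,0,0,0],
    [0,0,0,0,0,0],
    [0,0,0,0,0,0],
  ],
  gripper=0.5,
)

```text
t: 41.17
tool_pos: [0.5001, 0.3034, 0.0981]
tcp_rot: [-0.0, -3.141, 0.0]
wrist_force: [-0.2, -0.1, -0.2]
finger_gap: 0.0429
grasp_force: 0.0
```

Request:
apply_moves(
  motion=[
    [0,0,-2,0,0,0],
    [0,0,-5,0,0,0],
    [0,0,-8,0,0,0],
    [0,0,-11,0,0,0],
    [0.5,-3,-11,0,0,0],
    [1,-7,-11,0,0,0],
    [1.5,-11,-11,0,0,0],
    [2,-15,-11,0,0,0],
    [2.2,-19,-11,0,0,0],
    [2.2,-23,-11,0,0,0],
    [2.2,-23.4,-11,0,0,0],
    [2.2,-23.4,-11,0,0,0],
  ],
)

```text
t: 42.17
tool_pos: [0.4782, 0.0672, 0.2085]
tcp_rot: [0.007, 3.141, -0.0]
wrist_force: [-0.4, 0.4, -0.0]
finger_gap: 0.0429
grasp_force: 0.0
```

```bash
python3 - <<'E'
from h import *
plan((.4778,.0704,.097,180))
t=snap("top","g14",(180,200,300,300),4); s=snap("scene","g15",(350,150,470,250),4)
cv2.imwrite("pics/g16.png",cv2.resize(np.hstack([cv2.imread("pics/g14.png"),cv2.imread("pics/g15.png")]),(800,333)))
E
```

```text
t 42.17 p [0.4782 0.0672 0.2085] phi 179.73 down [ 0.001 -0.    -1.   ] gap 0.0429 F [-0.4  0.4 -0. ] g 0.0 q [ 0.07 -0.23  1.58 -0.    1.79 -1.5 ]
   [0.04, 0.32, 11.15] [-0.01, 0.04, -0.27]
```

View pics/g16.png

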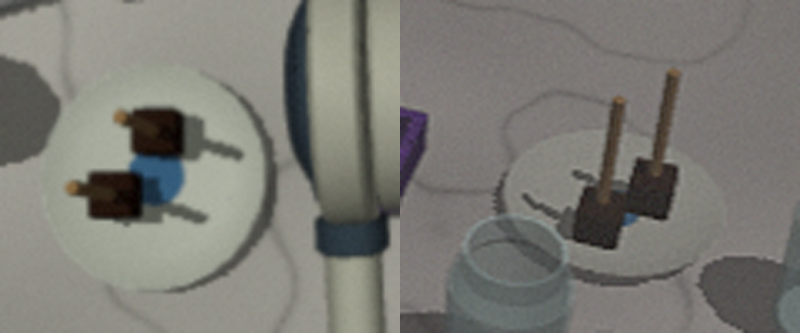

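Two stirrers stand on the saucer, and the third spot, at about (165,200) in the left view, is free.

Request:
apply_moves(
  motion=[
    [0,0.1,3,0,0,0],
    [0,0.1,6,0,0,0],
    [0,0.1,9,0,0,0],
    [0,0.1,11,0,0,0],
    [0,0.1,11.2,0,0,0],
    [0,0.1,11.2,0,0,0],
    [0,0.1,11.2,0,0,0],
  ],
)

```text
t: 42.85
tool_pos: [0.4787, 0.0714, 0.0978]
tcp_rot: [-0.002, 3.14, 0.001]
wrist_force: [-0.0, 0.7, 0.2]
finger_gap: 0.0426
grasp_force: 0.0
```

Request:
apply_moves(
  motion=[
    [0,0,0,0,0,0],
    [0,0,0,0,0,0],
    [0,0,0,0,0,0],
    [0,0,0,0,0,0],
    [0,0,0,0,0,0],
    [0,0,0,0,0,0],
    [0,0,0,0,0,0],
    [0,0,0,0,0,0],
  ],
  gripper=1,
)

```text
t: 43.52
tool_pos: [0.479, 0.0707, 0.098]
tcp_rot: [0.0, 3.139, 0.002]
wrist_force: [0.6, 2.3, 5.9]
finger_gap: 0.0086
grasp_force: 39.1
```

Request:
apply_moves(
  motion=[
    [0,0,-1.5,0,0,0],
    [0,0,-4,0,0,0],
    [0,0,-7,0,0,0],
    [0,0,-10,0,0,0],
    [0,0,-13,0,0,0],
    [0.5,3,-14,0,0,0],
    [1,6,-14,0,0,0],
    [1.5,9,-14,0,0,0],
    [2,12,-14,0,0,0],
    [2.6,15,-14,0,0,0],
    [2.6,18,-14,0,0,0],
    [2.6,20.5,-14,0,0,0],
  ],
)

```text
t: 44.52
tool_pos: [0.4516, 0.277, 0.2362]
tcp_rot: [0.0, -3.142, 0.0]
wrist_force: [0.9, -0.1, -0.7]
finger_gap: 0.0088
grasp_force: 39.2
```

```bash
python3 - <<'E'
from h import *
plan((.452,.277,.1,180))
E
```

```text
t 44.52 p [0.4516 0.277  0.2362] phi -179.98 down [-0. -0. -1.] gap 0.0088 F [ 0.9 -0.1 -0.7] g 39.2 q [ 0.49 -0.1   1.41 -0.    1.83 -1.09]
   [-0.04, 0.0, 13.62] [-0.01, -0.0, 0.02]
```

Request:
apply_moves(
  motion=[
    [0,0,0,0,0,0],
    [0,0,2,0,0,0],
    [0,0,5,0,0,0],
    [0,0,8,0,0,0],
    [0,0,10.5,0,0,0],
    [0,0,12,0,0,0],
    [0,0,13,0,0,0],
    [0,0,13.5,0,0,0],
    [0,0,13.7,0,0,0],
    [0,0,13.8,0,0,0],
    [0,0,13.8,0,0,0],
    [0,0,13.8,0,0,0],
  ],
)

```text
t: 45.52
tool_pos: [0.453, 0.2753, 0.1]
tcp_rot: [0.001, 3.139, 0.001]
wrist_force: [-0.6, -1.8, 5.5]
finger_gap: 0.009
grasp_force: 39.8
```

Request:
apply_moves(
  motion=[
    [0,0,0,0,0,0],
    [0,0,0,0,0,0],
    [0,0,0,0,0,0],
    [0,0,0,0,0,0],
    [0,0,0,0,0,0],
    [0,0,0,0,0,0],
  ],
  gripper=0.6,
)

```text
t: 46.02
tool_pos: [0.4521, 0.2753, 0.0981]
tcp_rot: [-0.0, -3.141, 0.0]
wrist_force: [0.5, 0.4, 1.3]
finger_gap: 0.0343
grasp_force: 0.0
```

Request:
apply_moves(
  motion=[
    [0,0,-2,0,0,0],
    [0,0,-5,0,0,0],
    [0,0,-8,0,0,0],
    [0,0,-11,0,0,0],
    [0,0,-14,0,0,0],
    [2,-3,-15,0,0,0],
    [4,-6,-15,0,0,0],
    [6,-9,-15,0,0,0],
    [8,-12,-15,0,0,0],
    [9,-15,-15,0,0,0],
    [9,-18,-15,0,0,0],
    [9,-18,-15,0,0,0],
  ],
)

```text
t: 47.02
tool_pos: [0.3618, 0.0917, 0.249]
tcp_rot: [0.008, 3.139, -0.003]
wrist_force: [-0.5, -0.1, 0.5]
finger_gap: 0.0343
grasp_force: 0.0
```

```bash
python3 - <<'E'
from h import *
plan()
t=snap("top","f1",(120,140,540,310),1.9); s=snap("scene","f2",(120,70,520,290),1.995)
a,b=cv2.imread("pics/f1.png"),cv2.imread("pics/f2.png"); w=min(a.shape[1],b.shape[1]); 
m=np.vstack([a[:,:w],b[:,:w]]); print(m.shape); cv2.imwrite("pics/f3.png",cv2.resize(m,None,fx=min(1,600/m.shape[0]),fy=min(1,600/m.shape[0]),interpolation=cv2.INTER_AREA))
E
```

```text
t 47.02 p [0.3618 0.0917 0.249 ] phi 179.72 down [ 0.002 -0.002 -1.   ] gap 0.0343 F [-0.5 -0.1  0.5] g 0.0 q [ 0.16 -0.52  1.73 -0.    1.93 -1.41]
(762, 798, 3)
```

View pics/f3.png

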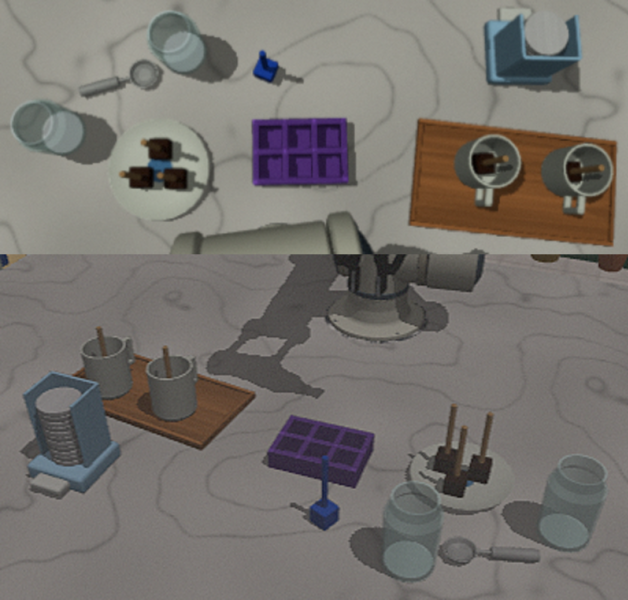

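Both mugs stand on the tray with a stirrer in each. Three stirrers stand on the saucer, the mould is empty, and the other objects are where they were.

```bash
python3 -c "
from station import workorder
print(workorder.finish_job())"
```

```text
the job is handed in; nothing more can be done
None
```

The job is done and handed in: both mugs stand on the tray with a stirrer in each, the three leftover stirrers stand on the saucer, and the mould is empty. One mug shifted against the tray's rim partway through, so I moved it back in by its handle.

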